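# Tare the bench scale and check-weigh a spacer

### The arm

A 6-joint arm with a two-finger parallel gripper is mounted at the origin on the work surface. World frame = base frame: x ahead of the robot, y to its left, z up, the work surface at z = 0. Lengths are in m, angles in degrees, forces in N, time in s.
With the tool pointing down it reaches from about 0.25 to 0.725 m from the base axis. Payload 9.7 kg.
Tool frame: the origin (TCP) lies on the centre line of the jaws, within the pads' length; the fingertips stand 17 mm ahead of it and the grasp point (between the pads) lies 2 mm behind it (bot.tip_extent is the distance from the TCP to the fingertips, in m); z points along the fingers, y is the line along which they close (so a half turn about z gives the same grasp; the last joint's range is limited). The gripper opens to 85 mm and grips with 20 to 120 N. Pads are 22 mm wide; open, the fingers measure 114 mm over their backs; the gripper's body (76 mm by 85 mm) begins 54 mm behind the grasp point. The pads swing forward as they close: fully open they stand 13 mm farther back than shut.
Start: joints at [75.745, 4.979, 10.078, 95.1, 0, 90], TCP at [0.135, 0.533, 0.248] pointing down, gripper open.
Joint ranges: [-179.16, 179.16], [-48.56, 103.87], [-65.8, 70.77], [-126.05, 130.52], [-82.76, 87.17], [-180, 180]. Speed limits (degrees/s): [127.2, 127.2, 147.25, 180, 180, 180].

### API

Orientations are given as [roll, pitch, yaw] about the fixed x, y, z axes, in that order (R = Rz(yaw) Ry(pitch) Rx(roll)).
In Python, from workcell import bot gives the robot as it stands.
- The arm moves only by the tool carry_out, never from a script. Its argument "moves" is text: rows parted by semicolons, each of 7 numbers parted by spaces: the shift along the tool's x, y, z in mm, then the turn, a rotation vector about the tool's x, y, z in degrees, then the finger opening in mm, from 0 to 85.4. A call has 1 to 20 rows; each row is the pose to reach, as a shift and turn from the pose commanded when the call began, along the tool's axes at that moment; what a row does not reach only later rows make up. A row lasts 1/10 s, in which the tool goes at most 50 mm and 8.59 degrees, less where a joint would pass 70% of its speed; a pose out of reach is approached as far as the arm can. A call with a gripper value outside its range is refused whole. The fingers move at their own pace and stop on an object; "force" is the grip in N (left out, the last holds). Time passes only in rows, so rows that repeat a pose let the fingers close. It gives the time, the measured TCP pose, the force, the opening and the grip force at its end, in the units of the state.
- bot.get_obs(): the state, without advancing time (a new reading comes with each control period).
- bot.camera(name): name is "scene" or "top"; returns a dict with "img" (384x512x3 uint8, red, green, blue), "mtx" (3x3 intrinsics, pixels), "position" and "orientation" of the camera in the world. Camera axes: x right, y up, looking along -z (the intrinsics and any distortion apply to the point x, -y, -z); pixel columns grow to the right and rows downward; lengths in m; the calibration is good to about 2 mm. A picture is of the moment at which its call begins. There is no depth.
- bot.job_done(): hands the job in; it is judged then, once.
The state is a dict: "time": time; "q": joint angles; "qd": joint speeds; "joint_efforts": joint torques, N m; "ee_pos": TCP position; "tcp_rot": TCP orientation; "wrist_force": force on the tool from outside, world axes, zero at the start; "torque": the same for the moment, N m; "opening": finger opening in m; "grasp_force": force on a finger pad.
Only numpy, scipy, OpenCV 4.12 (cv2) and the standard library are available. Lean on these libraries where they do the work, as an engineer would, in place of code of your own. Each camera call takes 0.05 s, during which the arm holds its last target. There are 200 camera calls.

### The job

A dust cap has been left in the weighing dish: take it out and stand it upright on the floor of the parts tray, clear of the plug and lock ring there. Then, with the empty dish still on the pan, tare the scale by pressing its tare key with 6 to 20 N for half a second, touching no other key, and after that slide the bottom spacer out of the front of the magazine, so that the rest drop down inside it, and lay it flat in the dish. Set the cap and spacer down gently, without dropping them, and leave the other things on the bench where they are.

Things in the scene. Friction and masses are not known exactly. Their poses are not given: they have to be found in the camera images.
- cap_center (a point): Dust cap, a plain yellow plastic cap standing with its closed end up: round, 37 mm in diameter (a 41 mm flange round the lowest 4 mm), 24 mm tall, about 25 g. The point is on its axis half-way up, z up along its axis. It stands in the weighing dish at the start.
- dish_floor (a point): Weighing dish: a loose open rectangular steel tray, 126 mm along its x, 150 mm along its y, 16 mm tall, walls and floor 3 mm thick, about 160 g, lying on the scale's pan. The point is the centre of its inner floor, z up; its rim is 13 mm above that.
- pan (a point): Centre of the top of the scale's pan, a fixed flat steel plate 150 by 150 mm, 74 mm above the bench. Axes as the scale's.
- scale: Bench scale, fixed, 268 mm along its x, 200 mm along its y; origin at the centre of its underside; x runs from the keypad (front, towards the robot) to the back, y to the left as seen by the robot, z up. The pan's centre is 47.5 mm behind the origin (+x). The front panel with a row of four keys is about 40 mm high; the housing under the pan 60 mm.
- tare_key (a point): Centre of the top of the tare key, a flat white membrane pad, 44 mm (y) by 23 mm (x): by far the widest key of the row and at its right-hand end (-y) as seen by the robot. It stands 2 mm above the panel, which rises by 12 degrees towards the pan; z is the key's normal and leans towards the robot. The dish's rim stands 50 mm higher and begins about 95 mm behind it.
- tare_pad: The tare key as a moving part; origin 2 mm under point tare_key, same axes. It yields along its normal about 1 mm per 5 N and stops after 2 mm.
- other_keys: The other three keys of the same row, not to be pressed: a round one of 18 mm and two square ones of 16 mm, of the same white plastic, centred 72, 36 and 2 mm to the left (+y) of this origin, which lies on the panel in the middle of the row, 62 mm to the left of the tare key. They are fixed.
- magazine: Spacer magazine, fixed: grey sheet-steel box, open-topped, on a 30 mm tall block; 91 mm (x) by 58 mm (y), 76 mm tall overall, front (-x) towards the robot. Origin: centre of its underside, z up. Five equal plates lie piled on the block. Its front wall (outer face at x = -45.5 mm) ends 8.5 mm above the block, so only the bottom plate passes under it. Foot plate 5 mm thick, 92 mm wide (y), x -20 to +40 mm.
- spacer1_center (a point): Bottom spacer: flat aluminium plate 80 mm (its x) by 44 mm (its y), 6 mm thick, about 56 g; point at its centre, half-way up. Axes start along the magazine's. It starts flat, sticking out about 27 mm from the magazine's front; the bench is 30 mm below that part and nothing stands beside it within 40 mm. It slides out along the magazine's -x and is free after 53 mm more.
- spacer2_center (a point): Centre of spacer plate 2 from the bottom, equal to the bottom one, lying squarely inside the magazine; it must drop by 6 mm and stay there.
- spacer3_center (a point): Centre of spacer plate 3 from the bottom, equal to the bottom one, lying squarely inside the magazine; it must drop by 6 mm and stay there.
- spacer4_center (a point): Centre of spacer plate 4 from the bottom, equal to the bottom one, lying squarely inside the magazine; it must drop by 6 mm and stay there.
- spacer5_center (a point): Centre of spacer plate 5 from the bottom, equal to the bottom one, lying squarely inside the magazine; it must drop by 6 mm and stay there.
- tray_floor (a point): Parts tray: fixed open black plastic tray, 220 mm along its x, 140 mm along its y, 26 mm tall, 3 mm walls and floor. The point is the centre of its inner floor, z up.
- plug_center (a point): Bystander: brass connector plug standing upright in the parts tray, 35 mm in greatest diameter, 52 mm tall. The point is half-way up its axis.
- ring_center (a point): Bystander: steel lock ring lying flat in the parts tray, 36 mm outside and 22 mm inside diameter, 20 mm tall; the point is its centre, half-way up.
- socket: Bystander: bayonet test socket bolted upright on a 70 by 70 mm foot plate behind the parts tray, fixed; twist collar 50 mm in diameter, 61 mm tall overall. Origin at the centre of its underside.
- gauge_center (a point): Bystander: black fuel pressure gauge standing on its back beside the magazine, 52 mm in diameter, 71 mm tall; the point is half-way up its axis.
- jar_center (a point): Bystander: amber jar with a lid beside the magazine, on the other side from the gauge, 44 mm in diameter, 62 mm tall; the point is half-way up its axis.
- tach_center (a point): Bystander: silver tachometer housing behind the magazine, 83 mm square flange on an 80 mm round body, 72 mm tall; the point is half-way up its axis.
- screwdriver: Bystander: screwdriver 170 mm long, about 25 mm tall, lying on the bench in front of the parts tray, roughly across; its axis is along its own x.
Mind the look-alikes: they are no part of the job. Leave any green look-alike of the part that bears spacer1_center alone. Of the things shaped like the part that bears dish_floor, the bare steel one is meant.

How it is judged:
By the outcome, as a careful person would: the job done as asked, in the order asked, and still so for the second after the job is handed in, with the robot touching nothing.
It also fails if it takes over 72 s, if anything falls off the work surface, if the arm or the gripper's body presses on something with over 40 N, if the wrist force passes 120 N, or if a joint passes its speed limit or range.

## Working session

There is one attempt and no reset: what is moved stays moved. The work goes in short steps, Python scripts to look and compute and a tool call to move; the robot and the scene stay as the last step left them, time stands still between calls to the robot, and variables do not carry over. Pictures are saved under pics/ and viewed, at most 10 in all, crops included, and the job is handed in when it is done.

Besides the shell and the picture viewer there is one more tool, called after ">>>" as name(argument=value, ...), one argument or row to a line, values as JSON. carry_out: Moves the arm, as the interface text tells. Its arguments: {"type":"object","properties":{"moves":{"type":"string"},"force":{"type":"number"}},"required":["moves"]}

```bash
mkdir -p pics; ls
cat > h.py <<'E'
import numpy as np, cv2
from workcell import bot
from scipy.spatial.transform import Rotation as R
def rot(o):
    o=np.array(o,float)
    return o if o.shape==(3,3) else (R.from_quat(o).as_matrix() if o.size==4 else R.from_euler('xyz',o,degrees=True).as_matrix())
def ray(c,u,v):
    p=cv2.undistortPoints(np.array([[[u,v]]],float),c['mtx'],c.get('dist'))[0,0]
    return np.array(c['position']),rot(c['orientation'])@np.array([p[0],-p[1],-1])
def at(c,u,v,z):
    o,d=ray(c,u,v); return (o+d*(z-o[2])/d[2])
def proj(c,P):
    p=rot(c['orientation']).T@(np.array(P)-c['position']); p=np.array([p[0],-p[1],-p[2]])
    q=np.array(c['mtx'])@(p/p[2]); return q[:2]
def tri(c1,p1,c2,p2):
    o1,d1=ray(c1,*p1);o2,d2=ray(c2,*p2)
    s=np.linalg.lstsq(np.c_[d1,-d2],o2-o1,rcond=None)[0]
    a=o1+d1*s[0];b=o2+d2*s[1]; return (a+b)/2,np.linalg.norm(a-b)
E
python3 - <<'E'
from h import *
import pickle
d={}
for n in('scene','top'):
    c=bot.camera(n);d[n]=c
    print(n,{k:v for k,v in c.items() if k!='img'})
    cv2.imwrite(f'pics/{n}0.png',cv2.cvtColor(c['img'],cv2.COLOR_RGB2BGR))
pickle.dump(d,open('c0.pkl','wb'))
print(bot.get_obs())
E
```

```text
pics
scene {'mtx': array([[396.99178429,   0.        , 256.5330243 ],
       [  0.        , 396.99178429, 190.98735918],
       [  0.        ,   0.        ,   1.        ]]), 'position': array([1.23056946, 0.0299362 , 0.58402859]), 'orientation': array([54.3461768 , -0.4004907 , 94.42155395])}
top {'mtx': array([[401.08030889,   0.        , 249.48511464],
       [  0.        , 401.08030889, 184.35053285],
       [  0.        ,   0.        ,   1.        ]]), 'position': array([ 0.48003367, -0.02355544,  1.06211499]), 'orientation': array([  2.56516728,   0.83298434, -88.77350925])}
{'time': 0.1, 'q': array([ 7.57459415e+01,  5.00919482e+00,  1.00388340e+01,  9.50994760e+01,
       -1.98392680e-04,  9.00001337e+01]), 'qd': array([ 0.08160119, -0.04085894,  0.18799241, -0.0062016 ,  0.02161359,
       -0.05918341]), 'joint_efforts': array([ 1.26371826e-03, -5.21563661e+01,  4.65651441e+01,  1.60994934e-02,
        1.13044950e-04,  1.91174585e-06]), 'ee_pos': array([0.13537771, 0.53288901, 0.24764056]), 'tcp_rot': array([-1.79930163e+02,  1.98555466e-04,  1.65745808e+02]), 'wrist_force': array([ 0.52863281, -0.16847749, -0.29209776]), 'torque': array([ 0.00826407,  0.0302483 , -0.02865469]), 'grasp_force': 0.0, 'opening': 0.08508640239696523}
```

View pics/scene0.png

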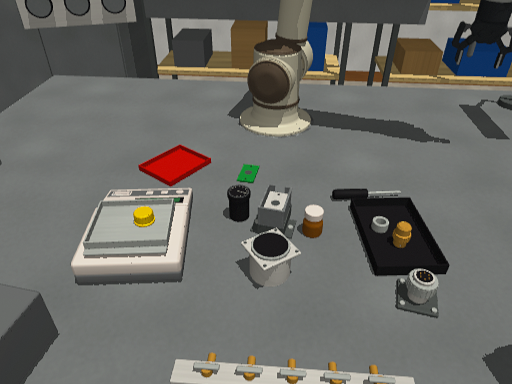

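View pics/top0.png

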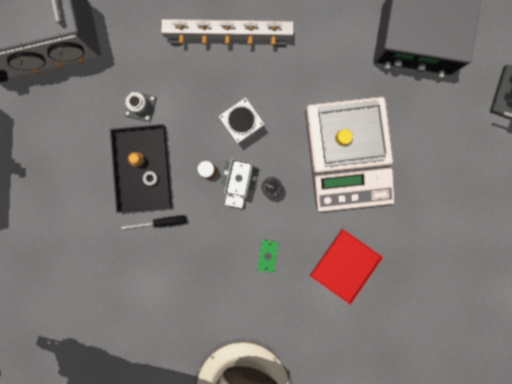

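The top view shows the scale at (352,155), with the steel dish at (353,135) and the yellow cap at (345,137). The magazine is at (238,180), with the bottom plate sticking out at (235,200). The tray is at (142,168), with the plug at (136,159) and the ring at (150,178).

Look-alikes:
- **Cap:** yellow one at (345,137), against the brass plug at (136,159).
- **Dish:** steel one at (353,135), against the red tray at (346,266).
- **Spacer:** aluminium one at (235,200), against the green plate at (268,255).

I choose the yellow cap, the steel dish and the aluminium spacer.

Run:
```python
from h import *
import pickle
d=pickle.load(open('c0.pkl','rb'));t=d['top'];s=d['scene']
im=cv2.cvtColor(t['img'],cv2.COLOR_RGB2BGR)
a=cv2.resize(im[92:217,300:400],None,fx=4,fy=4,interpolation=cv2.INTER_CUBIC)
b=cv2.resize(im[150:220,195:290],None,fx=4,fy=4,interpolation=cv2.INTER_CUBIC)
c=np.zeros((500,780,3),np.uint8);c[:,:400]=a;c[:280,400:780]=b
cv2.imwrite('pics/crop1.png',c)
for n,k in d.items():
    h=cv2.cvtColor(k['img'],cv2.COLOR_RGB2HSV)
    m=cv2.inRange(h,(24,150,120),(34,255,255))
    nn,l,st,ce=cv2.connectedComponentsWithStats(m)
    print(n,[(st[i].tolist(),ce[i].round(1).tolist()) for i in range(1,nn) if st[i][4]>20])
# housing and tray rects (top)
h=cv2.cvtColor(t['img'],cv2.COLOR_RGB2HSV)
m=cv2.inRange(t['img'],(185,170,160),(255,255,255))
nn,l,st,ce=cv2.connectedComponentsWithStats(m)
for i in range(1,nn):
    if st[i][4]>60:
        r=cv2.minAreaRect(np.argwhere(l==i)[:,::-1].astype(np.float32)); print('white',st[i].tolist(),r)
m=cv2.inRange(t['img'],(0,0,0),(38,38,38))
m=cv2.morphologyEx(m,cv2.MORPH_CLOSE,np.ones((5,5)))
nn,l,st,ce=cv2.connectedComponentsWithStats(m)
for i in range(1,nn):
    if st[i][4]>100 and st[i][1]<230:
        r=cv2.minAreaRect(np.argwhere(l==i)[:,::-1].astype(np.float32)); print('dark',st[i].tolist(),r)
```

```text
scene [([134, 207, 21, 20, 339], [143.5, 216.4])]
top [([338, 130, 14, 13, 142], [344.9, 136.1])]
white [161, 20, 132, 14, 1342] ((226.56398010253906, 26.5223445892334), (131.0437774658203, 12.770125389099121), 0.8184555172920227)
white [126, 92, 18, 19, 144] ((134.5, 101.0), (18.0, 17.0), 90.0)
white [307, 97, 86, 75, 1865] ((349.5, 134.0), (67.47366333007812, 79.17940521240234), 83.6598129272461)
white [219, 98, 44, 44, 472] ((240.9243927001953, 119.70819854736328), (32.49815368652344, 33.373695373535156), 55.491477966308594)
white [320, 108, 63, 54, 2445] ((351.2685852050781, 133.76419067382812), (47.711097717285156, 57.689456939697266), 82.40535736083984)
white [198, 161, 16, 16, 198] ((205.5, 168.5), (15.0, 15.0), 0.0)
white [225, 162, 25, 46, 679] ((237.38729858398438, 184.16049194335938), (17.201873779296875, 44.24074935913086), 11.888657569885254)
white [316, 168, 78, 43, 1323] ((354.86859130859375, 189.28445434570312), (35.30778503417969, 77.76312255859375), 83.82982635498047)
white [372, 190, 17, 10, 143] ((379.9267883300781, 194.3414764404297), (8.392796516418457, 16.785593032836914), 83.6598129272461)
white [199, 343, 75, 39, 1070] ((233.4883575439453, 358.0846252441406), (28.337953567504883, 76.82564544677734), 71.28826141357422)
dark [48, 43, 35, 11, 121] ((64.73991394042969, 47.05236053466797), (8.906573295593262, 34.39577865600586), 84.95755004882812)
dark [377, 50, 89, 25, 995] ((420.83782958984375, 62.47297668457031), (87.29586029052734, 14.138312339782715), 9.462322235107422)
dark [7, 52, 38, 12, 130] ((25.310346603393555, 56.724143981933594), (9.633275985717773, 36.8721923828125), 85.2363510131836)
dark [112, 126, 59, 85, 572] ((140.8314208984375, 167.8096923828125), (80.87383270263672, 54.20743942260742), 85.33314514160156)
dark [155, 216, 31, 10, 212] ((169.95947265625, 221.2567596435547), (7.39795446395874, 30.742610931396484), 80.53767395019531)
```

View pics/crop1.png

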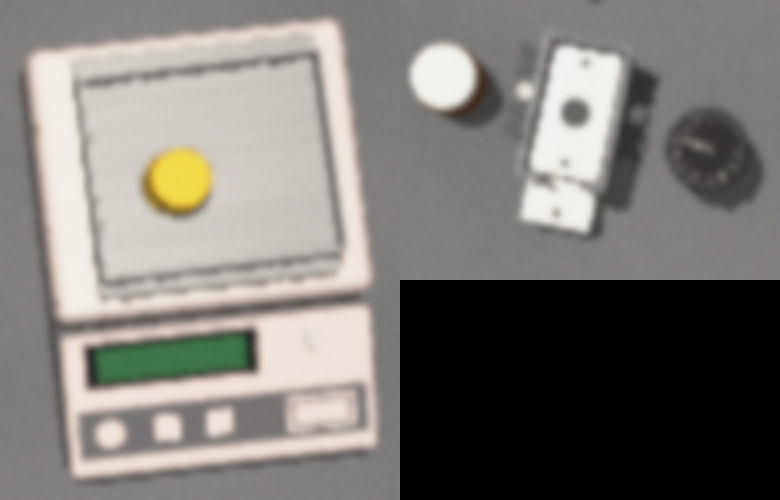

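The crop confirms the choice: yellow cap at (345,137) in the steel dish (inner-rim centre about (352.5,133.8)), and the wide tare key at (380,194.6). The spacer's end is at crop (558,205), which is about (234.5,201).

Run:
```python
from h import *
import pickle
d=pickle.load(open('c0.pkl','rb'));t=d['top'];s=d['scene']
P=lambda u,v,z:at(t,u,v,z).round(4)
a=lambda u,v,z:P(300+u/4-.4,92+v/4-.4,z)
b=lambda u,v,z:P(195+(u-400)/4-.4,150+v/4-.4,z)
print('cap top',P(344.9,136.1,.101), 'tri',tri(s,(143.5,212),t,(344.9,136.1)))
q=[a(80,83,.09),a(315,55,.09),a(342,252,.09),a(103,280,.09)]
print('dish',q,np.mean(q,0))
h=[a(27,52,.06),a(338,20,.06),a(376,447,.04),a(74,478,.03)]
print('scale',h)
print('keys',[a(*k,.04) for k in((110,434),(168,428),(220,421),(321,411))])
print('mag top corners',[b(*k,.076) for k in((547,33),(635,45),(608,190),(520,178))])
print('spacer front',b(521,220,.036),b(590,233,.036), 'screw front',b(557,212,.036))
print('topplate',[b(*k,.060) for k in((556,43),(625,53),(602,190),(530,180))],'hole',b(575,113,.06))
# tray
m=cv2.inRange(t['img'],(0,0,0),(60,60,60))
print('tray c',P(140.8,167.8,.02),'plug',P(135.5,158.5,.045),'ring',P(150,178,.023))
r=((140.83,167.81),(80.87,54.2),85.33); print([P(*p,.024) for p in cv2.boxPoints(r)])
print(bot.tip_extent)
im=cv2.cvtColor(s['img'],cv2.COLOR_RGB2BGR)
c=np.zeros((600,800,3),np.uint8)
c[:,:400]=cv2.resize(im[165:285,220:300],(400,600),interpolation=cv2.INTER_CUBIC)
c[:330,400:]=cv2.resize(im[180:279,335:455],(400,330),interpolation=cv2.INTER_CUBIC)
c[330:595,400:]=cv2.resize(im[180:260,75:195],(400,265),interpolation=cv2.INTER_CUBIC)
cv2.imwrite('pics/crop2.png',c)
```

```text
cap top [ 0.6436 -0.2355  0.101 ] tri (array([ 0.64375706, -0.2347128 ,  0.09789842]), np.float64(0.002932530035324735))
dish [array([ 0.7026, -0.1758,  0.09  ]), array([ 0.7224, -0.3183,  0.09  ]), array([ 0.6022, -0.3354,  0.09  ]), array([ 0.5823, -0.1913,  0.09  ])] [ 0.652375 -0.2552    0.09    ]
scale [array([ 0.7286, -0.1469,  0.06  ]), array([ 0.7524, -0.3416,  0.06  ]), array([ 0.4849, -0.3737,  0.04  ]), array([ 0.461 , -0.1848,  0.03  ])]
keys [array([ 0.4896, -0.2057,  0.04  ]), array([ 0.4942, -0.2423,  0.04  ]), array([ 0.4993, -0.2752,  0.04  ]), array([ 0.507 , -0.3389,  0.04  ])]
mag top corners [array([0.5885, 0.0379, 0.076 ]), array([ 0.5821, -0.0166,  0.076 ]), array([ 0.4924, -0.0019,  0.076 ]), array([0.4986, 0.0524, 0.076 ])]
spacer front [0.4725 0.0542 0.036 ] [0.4652 0.0099 0.036 ] screw front [0.4781 0.0313 0.036 ]
topplate [array([0.5841, 0.0331, 0.06  ]), array([ 0.5786, -0.0103,  0.06  ]), array([0.4925, 0.0022, 0.06  ]), array([0.4978, 0.0474, 0.06  ])] hole [0.5403 0.0202 0.06  ]
tray c [0.5638 0.2778 0.02  ] plug [0.5854 0.285  0.045 ] ring [0.5374 0.252  0.023 ]
[array([0.6619, 0.3597, 0.024 ]), array([0.6762, 0.2181, 0.024 ]), array([0.4661, 0.1944, 0.024 ]), array([0.4516, 0.3347, 0.024 ])]
0.017
```

View pics/crop2.png

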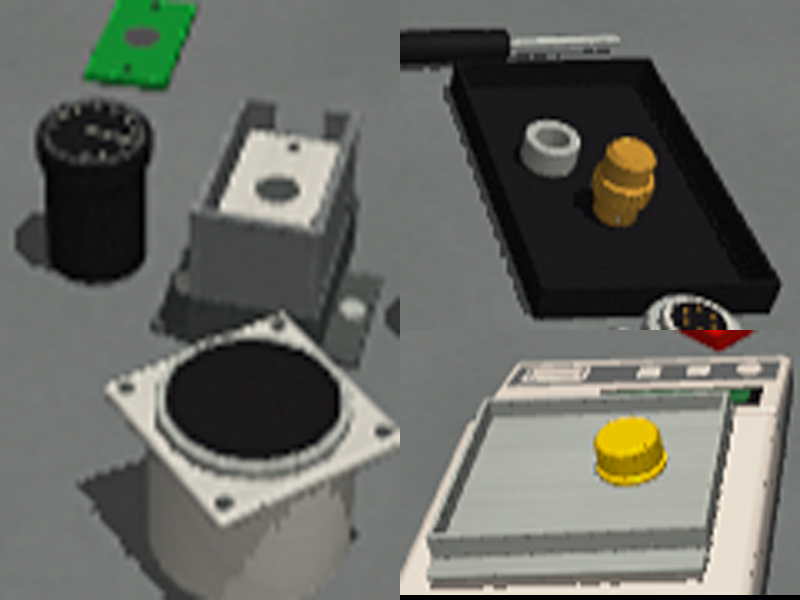

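Crop 2 shows the magazine, with the tray contents and scale as expected: plug and ring at crop (625,180) and (550,147), cap standing at (628,450). I'm moving to above the cap now.

```bash
cat > go.py <<'E'
import sys
from h import *
# go.py x y z yaw [tilt about scale y, deg]
def go(x,y,z,yaw,tilt=0):
    o=bot.get_obs(); T=rot(o['tcp_rot']); 
    G=R.from_euler('xyz',[180,-tilt,yaw],degrees=True).as_matrix()
    print('at',o['ee_pos'].round(4),o['tcp_rot'].round(2),'t',round(o['time'],2),'F',o['wrist_force'].round(1),'open',round(o['opening']*1e3,1),'grip',round(o['grasp_force'],1))
    print('shift',(T.T@(np.array([x,y,z])-o['ee_pos'])*1e3).round(1),'turn',np.degrees(R.from_matrix(T.T@G).as_rotvec()).round(1))
if __name__=='__main__': go(*map(float,sys.argv[1:]))
E
python3 go.py .6436 -.2355 .18 7.6
```

```text
at [0.1354 0.5329 0.2476] [-179.93    0.    165.75] t 0.1 F [ 0.5 -0.2 -0.3] open 85.1 grip 0.0
shift [-681.8 -619.5   68.4] turn [-0.000e+00  1.000e-01  1.581e+02]
```

>>> carry_out(
  moves="-682 -619.5 68 0 0 158.1 60;-682 -619.5 68 0 0 158.1 60;-682 -619.5 68 0 0 158.1 60;-682 -619.5 68 0 0 158.1 60;-682 -619.5 68 0 0 158.1 60;-682 -619.5 68 0 0 158.1 60;-682 -619.5 68 0 0 158.1 60;-682 -619.5 68 0 0 158.1 60;-682 -619.5 68 0 0 158.1 60;-682 -619.5 68 0 0 158.1 60;-682 -619.5 68 0 0 158.1 60;-682 -619.5 68 0 0 158.1 60;-682 -619.5 68 0 0 158.1 60;-682 -619.5 68 0 0 158.1 60;-682 -619.5 68 0 0 158.1 60;-682 -619.5 68 0 0 158.1 60;-682 -619.5 68 0 0 158.1 60;-682 -619.5 68 0 0 158.1 60;-682 -619.5 68 0 0 158.1 60;-682 -619.5 68 0 0 158.1 60",
)

```text
time: 2.1
ee_pos: [0.6444, -0.2381, 0.1775]
tcp_rot: [-179.9, 0.2, 7.4]
wrist_force: [-0.8, -0.3, -0.9]
opening: 0.0599
grasp_force: 0.0
```

```bash
python3 go.py .6436 -.2355 .100 7.6
```

```text
at [ 0.6444 -0.2381  0.1775] [-1.7994e+02  1.5000e-01  7.3800e+00] t 2.1 F [-0.8 -0.3 -0.9] open 59.9 grip 0.0
shift [-0.3 -2.6 77.5] turn [-0.1  0.2 -0.2]
```

>>> carry_out(
  moves="0 0 0 0 0 0 60;0 0 0 0 0 0 60;0 0 0 0 0 0 60",
)

```text
time: 2.4
ee_pos: [0.6437, -0.2343, 0.181]
tcp_rot: [180.0, -0.0, 7.7]
wrist_force: [0.4, 0.2, 1.2]
opening: 0.0603
grasp_force: 0.0
```

```bash
python3 go.py .6436 -.2355 .100 7.6
python3 - <<'E'
from h import *
for n in('scene','top'):
    c=bot.camera(n); h=cv2.cvtColor(c['img'],cv2.COLOR_RGB2HSV)
    m=cv2.inRange(h,(24,150,120),(34,255,255)); print(n,cv2.boundingRect(m), m.sum()//255)
E
```

```text
at [ 0.6437 -0.2343  0.181 ] [ 1.7999e+02 -4.0000e-02  7.7400e+00] t 2.4 F [0.4 0.2 1.2] open 60.3 grip 0.0
shift [-0.3  1.2 81. ] turn [ 0.  -0.   0.1]
scene (133, 207, 22, 20) 345
top (339, 134, 12, 7) 47
```

>>> carry_out(
  moves="0 0 20 0 0 0 60;0 0 40 0 0 0 60;0 0 55 0 0 0 60;0 0 68 0 0 0 60;0 0 76 0 0 0 60;0 0 80 0 0 0 60;0 0 80 0 0 0 60;0 0 80 0 0 0 60",
)

```text
time: 3.3
ee_pos: [0.6441, -0.2354, 0.101]
tcp_rot: [180.0, -0.0, 7.6]
wrist_force: [0.4, 0.0, 0.2]
opening: 0.0604
grasp_force: 0.0
```

```bash
python3 go.py .6436 -.2355 .100 7.6
```

```text
at [ 0.6441 -0.2354  0.101 ] [ 1.7997e+02 -5.0000e-02  7.6400e+00] t 3.3 F [0.4 0.  0.2] open 60.4 grip 0.0
shift [-0.6 -0.   1. ] turn [ 0. -0.  0.]
```

>>> carry_out(
  moves="0 0 0 0 0 0 50;0 0 0 0 0 0 42;0 0 0 0 0 0 34;0 0 0 0 0 0 30;0 0 0 0 0 0 30;0 0 0 0 0 0 30;0 0 0 0 0 0 30",
  force=30,
)

```text
time: 4.0
ee_pos: [0.6442, -0.2354, 0.101]
tcp_rot: [180.0, -0.1, 7.6]
wrist_force: [-0.4, 1.0, 4.8]
opening: 0.0353
grasp_force: 30.4
```

>>> carry_out(
  moves="0 0 -4 0 0 0 30;0 0 -12 0 0 0 30;0 0 -30 0 0 0 30;0 0 -55 0 0 0 30;0 0 -80 0 0 0 30;0 0 -100 0 0 0 30;0 0 -100 0 0 0 30;0 0 -100 0 0 0 30;0 0 -100 0 0 0 30",
)

```text
time: 4.9
ee_pos: [0.6435, -0.2352, 0.1988]
tcp_rot: [-179.9, 0.1, 7.6]
wrist_force: [0.3, 0.4, 0.0]
opening: 0.0355
grasp_force: 30.0
```

```bash
python3 go.py .490 .286 .20 6.4;python3 - <<'E'
from h import *
c=bot.camera('scene'); h=cv2.cvtColor(c['img'],cv2.COLOR_RGB2HSV)
m=cv2.inRange(h,(24,150,120),(34,255,255)); b=cv2.boundingRect(m);print(b, proj(c,[.644,-.2355,.2]))
t=bot.camera('top')
cv2.imwrite('pics/c3.png',cv2.cvtColor(np.hstack([c['img'][100:300,40:240],cv2.resize(t['img'][90:215,290:415],(200,200))]),cv2.COLOR_RGB2BGR))
E
```

```text
at [ 0.6435 -0.2352  0.1988] [-1.7995e+02  1.0000e-01  7.6500e+00] t 4.9 F [0.3 0.4 0. ] open 35.5 grip 30.0
shift [ -82.8 -537.    -0.6] turn [-0.1  0.1  1.2]
(124, 165, 22, 21) [133.17444242 167.64692511]
```

View pics/c3.png

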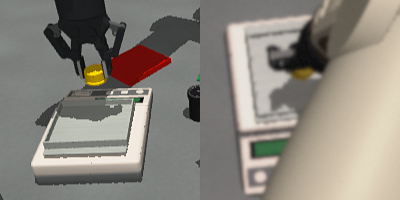

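The cap is held between the jaws, at crop (95,75), and looks level. Next I carry it to the tray.

>>> carry_out(
  moves="-5 -35 0 0 0 0 30;-12 -80 0 0 0 0 30;-20 -125 0 0 0 0 30;-27 -170 0 0 0 0 30;-35 -215 0 0 0 0 30;-42 -260 0 0 0 0 30;-49 -305 0 0 0 0 30;-56 -350 0 0 0 0 30;-63 -395 0 0 0 0 30;-70 -440 0 0 0 0 30;-75 -480 0 0 0 0.6 30;-80 -510 0 0 0 1.2 30;-82 -528 0 0 0 1.2 30;-83 -537 0 0 0 1.2 30;-83 -537 20 0 0 1.2 30;-83 -537 45 0 0 1.2 30;-83 -537 70 0 0 1.2 30;-83 -537 90 0 0 1.2 30;-83 -537 90 0 0 1.2 30;-83 -537 90 0 0 1.2 30",
)

```text
time: 7.0
ee_pos: [0.5234, 0.1074, 0.132]
tcp_rot: [-177.9, 0.2, 10.6]
wrist_force: [1.9, 0.2, -0.5]
opening: 0.0355
grasp_force: 30.1
```

```bash
python3 go.py .490 .286 .030 6.4;python3 - <<'E'
from h import *
a=[]
for n in('scene','top'):
    c=bot.camera(n); a.append(c['img'][140:290,330:480] if n=='scene' else c['img'][95:245,80:230])
    print(proj(c,[.49,.286,.1]))
cv2.imwrite('pics/c4.png',cv2.resize(cv2.cvtColor(np.hstack(a),cv2.COLOR_RGB2BGR),None,fx=2.6,fy=2.6))
E
```

```text
at [0.5234 0.1074 0.132 ] [-1.7793e+02  1.6000e-01  1.0610e+01] t 7.0 F [ 1.9  0.2 -0.5] open 35.5 grip 30.1
shift [   0.3 -177.9  108.5] turn [-2.1  0.2  4.2]
[397.97115763 180.08778471]
[126.93355013 195.42615761]
```

View pics/c4.png

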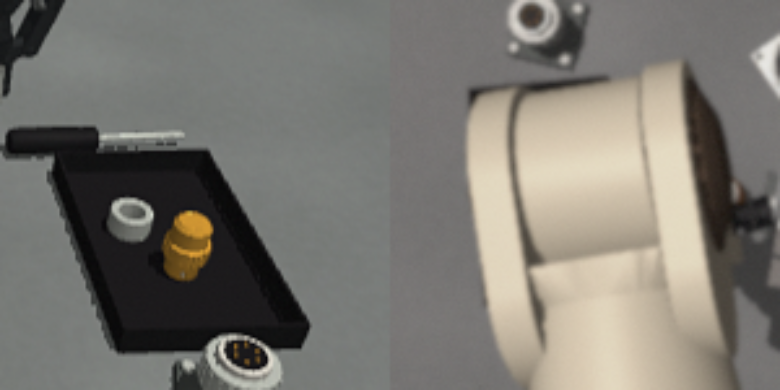

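The crop shows the tray untouched, with the ring at (130,220) and the plug at (188,245). The arm is still short of the spot because its joint speed is capped, so I settle it before going on.

>>> carry_out(
  moves="0 0 -30 0 0 0 30;0 0 -30 0 0 0 30;0 0 -30 0 0 0 30;0 0 -30 0 0 0 30",
)

```text
time: 7.5
ee_pos: [0.5242, 0.1064, 0.1635]
tcp_rot: [-177.9, 0.1, 10.6]
wrist_force: [-0.7, 0.1, -0.4]
opening: 0.0353
grasp_force: 30.1
```

```bash
python3 go.py .490 .286 .120 6.4; python3 -c "
from h import *;print(bot.get_obs()['q'].round(1))"
```

```text
at [0.5242 0.1064 0.1635] [-1.7793e+02  8.0000e-02  1.0610e+01] t 7.5 F [-0.7  0.1 -0.4] open 35.3 grip 30.1
shift [  -0.5 -181.1   50.1] turn [-2.1  0.2  4.2]
[ 10.4   2.1  -2.3  85.6   2.1 179.8]
```

Joint 6 is at its limit (q6 = 180 + q1 − yaw), so I'll use the half-turned grasp: yaw 186.4.

```bash
python3 go.py .490 .286 .1635 186.4
```

```text
at [0.5242 0.1064 0.1635] [-1.7793e+02  8.0000e-02  1.0610e+01] t 7.5 F [-0.7  0.1 -0.4] open 35.3 grip 30.1
shift [  -0.6 -182.7    6.6] turn [  -0.2   -3.2 -175.8]
```

>>> carry_out(
  moves="-0.5 -15 0.5 0 -3 -175.8 30;-0.5 -25 1 0 -3 -175.8 30;-0.5 -35 1 0 -3 -175.8 30;-0.5 -45 2 0 -3 -175.8 30;-0.5 -55 2 0 -3 -175.8 30;-0.5 -65 2 0 -3 -175.8 30;-0.5 -75 3 0 -3 -175.8 30;-0.5 -85 3 0 -3 -175.8 30;-0.5 -95 4 0 -3 -175.8 30;-0.5 -105 4 0 -3 -175.8 30;-0.5 -115 4 0 -3 -175.8 30;-0.5 -125 5 0 -3 -175.8 30;-0.5 -135 5 0 -3 -175.8 30;-0.5 -145 5 0 -3 -175.8 30;-0.5 -155 6 0 -3 -175.8 30;-0.5 -165 6 0 -3 -175.8 30;-0.5 -175 6 0 -3 -175.8 30;-0.5 -180 6.5 0 -3 -175.8 30;-0.5 -183 6.5 0 -3 -175.8 30;-0.5 -183 6.5 0 -3 -175.8 30",
)

```text
time: 9.5
ee_pos: [0.4897, 0.2866, 0.163]
tcp_rot: [179.9, -0.3, -177.1]
wrist_force: [-0.3, -0.1, -1.0]
opening: 0.0351
grasp_force: 30.1
```

>>> carry_out(
  moves="0 0 0 0 0 0 30;0 0 0 0 0 0 30;0 0 0 0 0 0 30",
)

```text
time: 9.8
ee_pos: [0.49, 0.2862, 0.1637]
tcp_rot: [179.9, -0.2, -177.7]
wrist_force: [-0.3, 1.1, -1.1]
opening: 0.0359
grasp_force: 30.1
```

```bash
python3 go.py .490 .286 .032 186.4
```

```text
at [0.49   0.2862 0.1637] [ 179.91   -0.25 -177.71] t 9.8 F [-0.3  1.1 -1.1] open 35.9 grip 30.1
shift [ -0.6  -0.4 131.7] turn [ 0.1 -0.2 -4.1]
```

>>> carry_out(
  moves="0 0 20 0 0 -4 30;0 0 50 0 0 -4 30;0 0 80 0 0 -4 30;0 0 100 0 0 -4 30;0 0 115 0 0 -4 30;0 0 125 0 0 -4 30;0 0 130 0 0 -4 30;0 0 132 0 0 -4 30;0 0 132 0 0 -4 30;0 0 132 0 0 -4 30",
)

```text
time: 10.8
ee_pos: [0.4899, 0.2867, 0.0327]
tcp_rot: [179.9, -0.2, -173.5]
wrist_force: [-0.7, 0.7, -0.7]
opening: 0.0356
grasp_force: 30.1
```

```bash
python3 go.py .490 .286 .027 186.4;python3 - <<'E'
from h import *
a=[]
for n in('scene','top'):
    c=bot.camera(n); a.append(c['img'][140:290,330:480] if n=='scene' else c['img'][95:245,80:230])
cv2.imwrite('pics/c5.png',cv2.resize(cv2.cvtColor(np.hstack(a),cv2.COLOR_RGB2BGR),None,fx=2.6,fy=2.6))
E
```

```text
at [0.4899 0.2867 0.0327] [ 1.7986e+02 -1.5000e-01 -1.7351e+02] t 10.8 F [-0.7  0.7 -0.7] open 35.6 grip 30.1
shift [ 0.  -0.8  5.7] turn [ 0.1 -0.2  0.1]
```

View pics/c5.png

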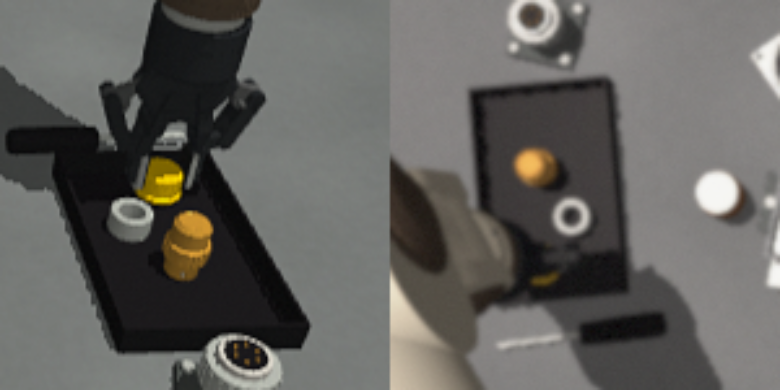

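The cap, at left crop (160,180), is just above the tray floor and clear of the ring at (130,220). I lower it until it makes contact.

>>> carry_out(
  moves="0 0 1 0 0 0 30;0 0 2 0 0 0 30;0 0 3 0 0 0 30;0 0 4 0 0 0 30;0 0 4 0 0 0 30",
)

```text
time: 11.4
ee_pos: [0.4894, 0.2864, 0.0277]
tcp_rot: [179.9, -0.2, -173.5]
wrist_force: [0.6, -0.3, -0.8]
opening: 0.0355
grasp_force: 30.1
```

>>> carry_out(
  moves="0 0 0.5 0 0 0 30;0 0 1 0 0 0 30;0 0 1 0 0 0 30",
)

```text
time: 11.7
ee_pos: [0.4895, 0.2865, 0.027]
tcp_rot: [179.9, -0.2, -173.5]
wrist_force: [-1.0, -0.5, 1.1]
opening: 0.0353
grasp_force: 30.2
```

>>> carry_out(
  moves="0 0 0.5 0 0 0 30;0 0 1 0 0 0 30;0 0 1 0 0 0 30",
)

```text
time: 12.0
ee_pos: [0.4896, 0.2866, 0.0269]
tcp_rot: [179.9, -0.2, -173.5]
wrist_force: [-1.7, -1.1, 8.4]
opening: 0.0356
grasp_force: 30.9
```

>>> carry_out(
  moves="0 0 -0.5 0 0 0 34;0 0 -0.5 0 0 0 37;0 0 -0.5 0 0 0 40;0 0 -0.5 0 0 0 46;0 0 -0.5 0 0 0 50;0 0 -5 0 0 0 50;0 0 -20 0 0 0 50;0 0 -50 0 0 0 50;0 0 -90 0 0 0 40;0 0 -120 0 0 0 20;0 0 -140 0 0 0 0;0 0 -140 0 0 0 0;0 0 -140 0 0 0 0",
)

```text
time: 13.3
ee_pos: [0.4903, 0.2864, 0.1668]
tcp_rot: [179.9, -0.1, -173.5]
wrist_force: [-0.0, 0.6, -1.0]
opening: -0.0001
grasp_force: 0.0
```

```bash
python3 go.py .490 -.2 .17 187.6
python3 - <<'E'
from h import *
a=[]
for n in('scene','top'):
    c=bot.camera(n); a.append(c['img'][140:290,330:480] if n=='scene' else c['img'][95:245,80:230])
    h=cv2.cvtColor(c['img'],cv2.COLOR_RGB2HSV)
    m=cv2.inRange(h,(24,150,120),(34,255,255)); print(cv2.boundingRect(m))
cv2.imwrite('pics/c6.png',cv2.resize(cv2.cvtColor(np.hstack(a),cv2.COLOR_RGB2BGR),None,fx=2.6,fy=2.6))
E
```

```text
at [0.4903 0.2864 0.1668] [ 1.7985e+02 -1.5000e-01 -1.7350e+02] t 13.3 F [-0.   0.6 -1. ] open -0.1 grip 0.0
shift [  55.3 -483.2   -4.3] turn [ 0.1 -0.1 -1.1]
(381, 202, 19, 19)
(131, 189, 12, 15)
```

View pics/c6.png

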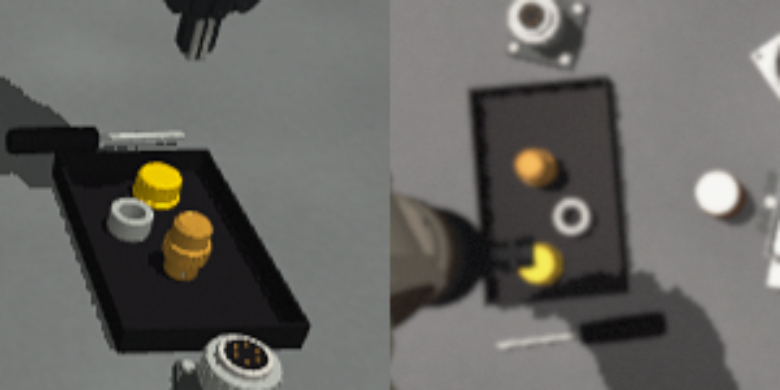

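The cap stands upright at left crop (158,185), clear of the ring and plug. Next is the tare key.

```bash
python3 go.py .5004 -.3399 .15 187.6 -12;python3 go.py .5004 -.3399 .0715 187.6 -12|tail -1
```

```text
at [0.4897 0.2861 0.1652] [ 179.91   -0.28 -173.5 ] t 13.4 F [-0.  -0.1 -0.7] open -0.0 grip 0.0
shift [  60.1 -623.2   14.6] turn [ -0.  -12.3  -1.1]
shift [  59.7 -623.3   93.1] turn [ -0.  -12.3  -1.1]
```

>>> carry_out(
  moves="4 -20 0 0 0 0 0;8 -65 0 0 0 0 0;12 -110 0 0 0 0 0;16 -155 0 0 0 0 0;20 -200 0 0 0 0 0;24 -245 0 0 0 0 0;28 -290 0 0 0 0 0;33 -335 0 0 0 0 0;38 -380 0 0 0 0 0;42 -425 0 0 -4 0 0;46 -470 0 0 -8 -1 0;50 -515 5 0 -12 -1 0;54 -555 10 0 -12.3 -1 0;58 -590 14 0 -12.3 -1 0;60 -610 14 0 -12.3 -1 0;60 -620 14 0 -12.3 -1 0;60 -623 14 0 -12.3 -1 0;60 -623 14 0 -12.3 -1 0;60 -623 14 0 -12.3 -1 0;60 -623 14 0 -12.3 -1 0",
)

```text
time: 15.4
ee_pos: [0.5011, -0.3385, 0.1511]
tcp_rot: [180.0, 12.1, -172.4]
wrist_force: [-0.0, 0.0, 0.0]
opening: 0.0
grasp_force: 0.0
```

>>> carry_out(
  moves="0 0 0 0 0 0 0;0 0 0 0 0 0 0;0 0 0 0 0 0 0",
)

```text
time: 15.7
ee_pos: [0.5009, -0.3393, 0.151]
tcp_rot: [180.0, 12.1, -172.5]
wrist_force: [-0.2, 0.3, 0.1]
opening: -0.0003
grasp_force: 0.0
```

```bash
python3 go.py .5004 -.3399 .0715 187.6 -12
```

```text
at [ 0.5009 -0.3393  0.151 ] [ 180.     12.09 -172.5 ] t 15.7 F [-0.2  0.3  0.1] open -0.3 grip 0.0
shift [17.3 -0.6 77.6] turn [-0.   0.1 -0.1]
```

>>> carry_out(
  moves="4 0 20 0 0 0 0;9 0 40 0 0 0 0;13 -0.5 58 0 0 0 0;16 -0.5 70 0 0 0 0;17 -0.5 77 0 0 0 0;17 -0.5 80 0 0 0 0;17 -0.5 83 0 0 0 0;17 -0.5 85 0 0 0 0;17 -0.5 85 0 0 0 0;17 -0.5 85 0 0 0 0",
)

```text
time: 16.7
ee_pos: [0.5023, -0.3399, 0.0646]
tcp_rot: [-180.0, 12.1, -172.5]
wrist_force: [0.4, 0.0, -0.3]
opening: -0.0001
grasp_force: 0.0
```

```bash
python3 go.py .5004 -.3399 .0715 187.6 -12;python3 - <<'E'
from h import *
t=bot.camera('top');s=bot.camera('scene')
a=[t['img'][160:230,310:410],s['img'][160:230,90:190]]
cv2.imwrite('pics/c7.png',cv2.resize(cv2.cvtColor(np.hstack(a),cv2.COLOR_RGB2BGR),None,fx=4,fy=4,interpolation=cv2.INTER_CUBIC))
E
```

```text
at [ 0.5023 -0.3399  0.0646] [-179.99   12.1  -172.51] t 16.7 F [ 0.4  0.  -0.3] open -0.1 grip 0.0
shift [ 0.4  0.3 -7.1] turn [-0.   0.1 -0.1]
```

View pics/c7.png

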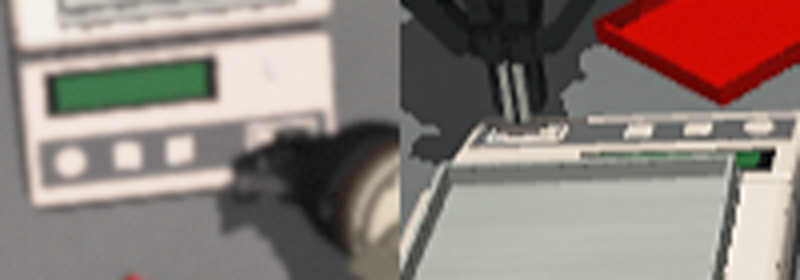

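The jaw tips hover over the tare key, at crop (520,118) with the key at (535,132). The other keys, at (640,130) and beyond, are well clear. I press slowly.

>>> carry_out(
  moves="0 0 2 0 0 0 0;0 0 4 0 0 0 0;0 0 5.5 0 0 0 0;0 0 6 0 0 0 0;0 0 6 0 0 0 0",
)

```text
time: 17.3
ee_pos: [0.5033, -0.3396, 0.0582]
tcp_rot: [180.0, 12.1, -172.5]
wrist_force: [0.2, 0.5, 0.5]
opening: 0.0002
grasp_force: 0.0
```

>>> carry_out(
  moves="0 0 0.5 0 0 0 0;0 0 1 0 0 0 0;0 0 1 0 0 0 0",
)

```text
time: 17.6
ee_pos: [0.5036, -0.3396, 0.0574]
tcp_rot: [180.0, 12.1, -172.5]
wrist_force: [0.4, -0.5, 0.2]
opening: -0.0001
grasp_force: 0.0
```

>>> carry_out(
  moves="0 0 0.5 0 0 0 0;0 0 1 0 0 0 0;0 0 1 0 0 0 0",
)

```text
time: 17.9
ee_pos: [0.5038, -0.3396, 0.0565]
tcp_rot: [180.0, 12.1, -172.5]
wrist_force: [0.1, 0.6, 0.9]
opening: 0.0
grasp_force: 0.5
```

>>> carry_out(
  moves="0 0 0.5 0 0 0 0;0 0 1 0 0 0 0;0 0 1 0 0 0 0",
)

```text
time: 18.2
ee_pos: [0.504, -0.3396, 0.0557]
tcp_rot: [-180.0, 12.1, -172.5]
wrist_force: [-2.6, 1.1, 4.0]
opening: 0.0001
grasp_force: 2.4
```

>>> carry_out(
  moves="0 0 0.5 0 0 0 0;0 0 0.8 0 0 0 0;0 0 0.8 0 0 0 0",
)

```text
time: 18.5
ee_pos: [0.5041, -0.3396, 0.0551]
tcp_rot: [-180.0, 12.1, -172.5]
wrist_force: [-3.5, 0.3, 7.5]
opening: 0.0
grasp_force: 3.9
```

>>> carry_out(
  moves="0 0 0.3 0 0 0 0;0 0 0.5 0 0 0 0;0 0 0.5 0 0 0 0;0 0 0.5 0 0 0 0;0 0 0.5 0 0 0 0;0 0 0.5 0 0 0 0;0 0 0.5 0 0 0 0;0 0 0.5 0 0 0 0;0 0 0.5 0 0 0 0",
)

```text
time: 19.4
ee_pos: [0.5041, -0.3396, 0.0549]
tcp_rot: [-180.0, 12.1, -172.5]
wrist_force: [-4.5, 0.6, 8.1]
opening: -0.0003
grasp_force: 4.6
```

>>> carry_out(
  moves="0 0 -2 0 0 0 0;0 0 -6 0 0 0 0;0 0 -20 0 0 0 0;0 0 -40 0 0 0 15;0 0 -70 0 0 0 30;0 0 -100 0 0 0 50;0 0 -120 0 0 0 62;0 0 -120 0 12 0 62;0 0 -120 0 12 0 62;0 0 -120 0 12 0 62",
)

```text
time: 20.4
ee_pos: [0.4804, -0.3426, 0.1717]
tcp_rot: [180.0, 0.0, -172.4]
wrist_force: [0.4, 0.3, -0.3]
opening: 0.0618
grasp_force: 0.0
```

```bash
python3 go.py .4817 .029 .12 170.6
python3 - <<'E'
from h import *
t=bot.camera('top')
g=cv2.cvtColor(t['img'],cv2.COLOR_RGB2BGR)
cv2.imwrite('pics/c8.png',cv2.resize(np.hstack([g[90:220,300:400],g[90:220,200:300]]),None,fx=4,fy=4,interpolation=cv2.INTER_CUBIC))
E
```

```text
at [ 0.4804 -0.3426  0.1717] [ 1.7997e+02  3.0000e-02 -1.7243e+02] t 20.4 F [ 0.4  0.3 -0.3] open 61.8 grip 0.0
shift [-50.2 368.1  51.9] turn [ 0.  0. 17.]
```

View pics/c8.png

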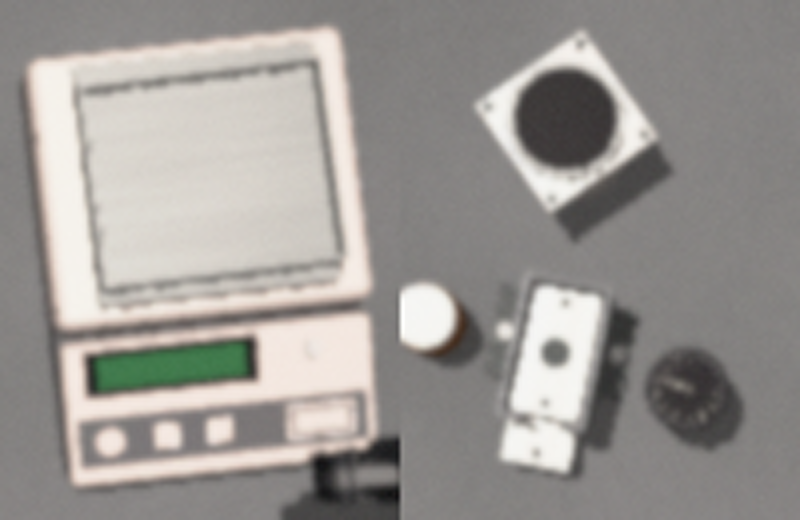

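The dish is empty and unmoved (inner rim centre about (210,175) in the crop), and the key was held at about 9 N for over 0.5 s. The spacer end is at crop (538,445). I go there now.

>>> carry_out(
  moves="-3 25 0 0 0 0 62;-8 70 0 0 0 3 62;-14 115 0 0 0 6 62;-20 160 0 0 0 10 62;-26 205 0 0 0 14 62;-32 250 0 0 0 17 62;-38 295 0 0 0 17 62;-44 335 0 0 0 17 62;-49 358 5 0 0 17 62;-49 368 15 0 0 17 62;-49 368 35 0 0 17 62;-49 368 52 0 0 17 62;-49 368 60 0 0 17 62;-49 368 60 0 0 17 62;-49 368 60 0 0 17 62;-49 368 60 0 0 17 62",
)

```text
time: 22.05
ee_pos: [0.4804, 0.0282, 0.1126]
tcp_rot: [179.9, 0.2, 170.5]
wrist_force: [-0.1, -0.0, 0.8]
opening: 0.0622
grasp_force: 0.0
```

```bash
python3 go.py .4807 .0292 .0455 170.6
python3 - <<'E'
from h import *
t=bot.camera('top');s=bot.camera('scene')
a=[t['img'][150:230,190:290],s['img'][150:230,220:320]]
cv2.imwrite('pics/c9.png',cv2.resize(cv2.cvtColor(np.hstack(a),cv2.COLOR_RGB2BGR),None,fx=4,fy=4,interpolation=cv2.INTER_CUBIC))
E
```

```text
at [0.4804 0.0282 0.1126] [1.7994e+02 1.6000e-01 1.7046e+02] t 22.05 F [-0.1 -0.   0.8] open 62.2 grip 0.0
shift [ 0.1  1.  67.1] turn [ 0.1  0.2 -0.1]
```

View pics/c9.png

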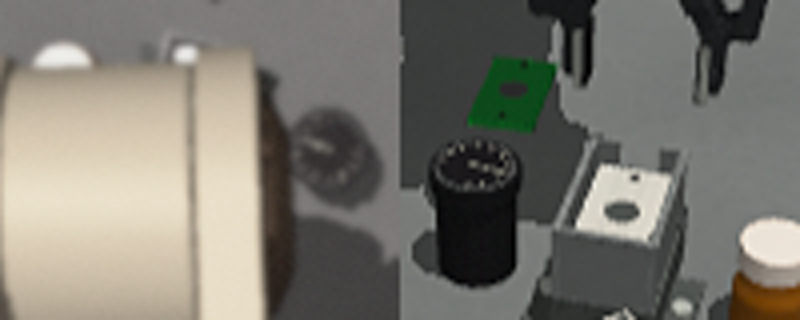

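The scene crop shows the open jaws centred over the magazine's front (tips at (580,80) and (705,95)). That was my 11th picture, one over the limit of 10. I'll view no more and work from numbers only.

>>> carry_out(
  moves="0 1 20 0 0 0 62;0 1 40 0 0 0 62;0 1 52 0 0 0 62;0 1 60 0 0 0 62;0 1 65 0 0 0 62;0 1 67 0 0 0 62;0 1 67 0 0 0 62;0 1 67 0 0 0 62",
)

```text
time: 22.95
ee_pos: [0.4806, 0.0295, 0.0452]
tcp_rot: [180.0, 0.1, 170.5]
wrist_force: [0.0, 0.4, 0.1]
opening: 0.062
grasp_force: 0.0
```

>>> carry_out(
  moves="0 0 0 0 0 0 56;0 0 0 0 0 0 50;0 0 0 0 0 0 46;0 0 0 0 0 0 42;0 0 0 0 0 0 38;0 0 0 0 0 0 38;0 0 0 0 0 0 38",
  force=50,
)

```text
time: 23.65
ee_pos: [0.4804, 0.0297, 0.0452]
tcp_rot: [179.9, 0.1, 170.5]
wrist_force: [-2.0, 2.0, 4.6]
opening: 0.0423
grasp_force: 49.9
```

```bash
python3 go.py .4807 .0292 .0455 170.6
```

```text
at [0.4804 0.0297 0.0452] [1.7993e+02 1.1000e-01 1.7050e+02] t 23.65 F [-2.   2.   4.6] open 42.3 grip 49.9
shift [-0.3 -0.4 -0.3] turn [ 0.1  0.1 -0.1]
```

>>> carry_out(
  moves="2 0 0 0 0 0 38;5 0 0 0 0 0 38;9 0 0 0 0 0 38;13 0 0 0 0 0 38;17 0 0 0 0 0 38;20 0 0 0 0 0 38;20 0 0 0 0 0 38",
)

```text
time: 24.35
ee_pos: [0.46, 0.0328, 0.0447]
tcp_rot: [180.0, 0.1, 170.5]
wrist_force: [0.9, -0.6, 4.8]
opening: 0.0423
grasp_force: 50.7
```

```bash
python3 go.py .4807 .0292 .0455 170.6
```

```text
at [0.46   0.0328 0.0447] [1.7997e+02 5.0000e-02 1.7049e+02] t 24.35 F [ 0.9 -0.6  4.8] open 42.3 grip 50.7
shift [-21.   -0.2  -0.8] turn [ 0.   0.1 -0.1]
```

>>> carry_out(
  moves="4 0 0 0 0 0 38;9 0 0 0 0 0 38;14 0 0 0 0 0 38;19 0 0 0 0 0 38;25 0 0 0 0 0 38;31 0 0 0 0 0 38;37 0 0 0 0 0 38;43 0 0 0 0 0 38;49 0 0 0 0 0 38;55 0 0 0 0 0 38;60 0 0 0 0 0 38;64 0 0 0 0 0 38;66 0 0 0 0 0 38;66 0 0 0 0 0 38;66 0 0 0 0 0 38",
)

```text
time: 25.85
ee_pos: [0.3956, 0.0437, 0.0446]
tcp_rot: [180.0, 0.1, 170.5]
wrist_force: [0.7, -0.4, -0.8]
opening: 0.0423
grasp_force: 50.6
```

```bash
python3 go.py .4807 .0292 .0455 170.6
python3 - <<'E'
from h import *
import pickle
d=pickle.load(open('c0.pkl','rb'))
for n in('scene','top'):
    c=bot.camera(n);h=[]
    for im in (d[n]['img'],c['img']):
        z=im[185:245,255:300] if n=='scene' else im[150:220,215:260]
        m=cv2.inRange(z,(175,170,160),(255,255,255))
        k,l,st,ce=cv2.connectedComponentsWithStats(m)
        h.append([(st[i].tolist(),ce[i].round(1).tolist()) for i in range(1,k) if st[i][4]>25])
    print(n,h)
c=bot.camera('scene')
print('pred dz px', proj(c,[.54,.018,.060])-proj(c,[.54,.018,.054]))
E
```

```text
at [0.3956 0.0437 0.0446] [1.7996e+02 9.0000e-02 1.7049e+02] t 25.85 F [ 0.7 -0.4 -0.8] open 42.3 grip 50.6
shift [-86.3  -0.2  -0.8] turn [ 0.   0.1 -0.1]
scene [[([9, 6, 23, 19, 253], [20.4, 15.0]), ([14, 44, 14, 6, 29], [20.8, 46.4])], [([20, 0, 18, 8, 77], [26.2, 2.4]), ([9, 8, 23, 17, 221], [20.2, 16.0]), ([14, 44, 16, 8, 32], [21.3, 46.6])]]
top [[([10, 12, 26, 46, 721], [22.5, 34.2])], [([14, 12, 22, 34, 509], [24.5, 28.6]), ([9, 57, 18, 13, 185], [17.4, 62.8])]]
pred dz px [ 0.08864732 -2.18180868]
```

The scene view shows the stack's top edge about 2 px lower, matching the predicted 2.2 px drop. The spacer is out and held. I lift it and carry it to the dish.

>>> carry_out(
  moves="0 0 -10 0 0 0 38;0 0 -35 0 0 0 38;0 0 -65 0 0 0 38;0 0 -95 0 0 0 38;0 0 -115 0 0 0 38;0 0 -120 0 0 0 38;0 0 -120 0 0 0 38;0 0 -120 0 0 0 38",
)

```text
time: 26.8
ee_pos: [0.395, 0.0436, 0.1636]
tcp_rot: [180.0, 0.0, 170.5]
wrist_force: [-0.3, -0.4, -0.4]
opening: 0.0421
grasp_force: 50.8
```

```bash
python3 go.py .6247 -.2589 .165 187.6
```

```text
at [0.395  0.0436 0.1636] [179.99   0.   170.49] t 26.8 F [-0.3 -0.4 -0.4] open 42.1 grip 50.8
shift [-276.6 -260.4   -1.5] turn [  0.    0.  -17.1]
```

>>> carry_out(
  moves="-10 -10 0 0 0 -1 38;-30 -28 0 0 0 -2 38;-55 -52 0 0 0 -3 38;-80 -75 0 0 0 -5 38;-105 -99 0 0 0 -7 38;-130 -122 0 0 0 -9 38;-155 -146 0 0 0 -11 38;-180 -169 0 0 0 -13 38;-205 -193 0 0 0 -15 38;-230 -216 0 0 0 -16 38;-250 -235 0 0 0 -17 38;-265 -249 0 0 0 -17.1 38;-273 -257 0 0 0 -17.1 38;-276.5 -260.5 0 0 0 -17.1 38;-276.5 -260.5 0 0 0 -17.1 38;-276.5 -260.5 0 0 0 -17.1 38;-276.5 -260.5 0 0 0 -17.1 38;-276.5 -260.5 0 0 0 -17.1 38",
)

```text
time: 28.6
ee_pos: [0.6248, -0.2585, 0.1651]
tcp_rot: [180.0, 0.1, -172.4]
wrist_force: [-1.2, 0.6, -0.0]
opening: 0.0421
grasp_force: 50.8
```

```bash
python3 go.py .6247 -.2589 .102 187.6
python3 - <<'E'
from h import *
c=bot.camera('scene')
o=bot.get_obs();p=o['ee_pos'];e=np.array([.991,.132,0]);l=np.array([-.132,.991,0])
# predicted visible far-end corners of plate top
for a,b in((68,22),(68,-22)): print('pred',proj(c,p+e*a/1e3+l*b/1e3+[0,0,-.0092]).round(1), 'if 3mm lower',proj(c,p+e*a/1e3+l*b/1e3+[0,0,-.0122]).round(1))
u,v=proj(c,p+e*.045+[0,0,-.0092]).astype(int)
z=c['img'][v-20:v+21,u-30:u+31].astype(int).sum(2)//3
print(u,v);print('\n'.join(' '.join('%3d'%x for x in r[::3]) for r in z[::2]))
E
```

```text
at [ 0.6248 -0.2585  0.1651] [ 1.8000e+02  1.0000e-01 -1.7238e+02] t 28.6 F [-1.2  0.6 -0. ] open 42.1 grip 50.8
shift [ 0.3 -0.4 63.1] turn [0.  0.1 0. ]
pred [133.4 202.6] if 3mm lower [133.7 203.9]
pred [108.1 203.3] if 3mm lower [108.5 204.6]
123 195
122 125 126 125 125  21 100  15   7 127 123 123 100  59  63  79  59  31  38  45  40
126 125 125 125 123  41  90  21  13 129 127 130  59  62  62  54 104  33  28  63  55
126 125 125 125 126  94  50  53  15 120 100  90  96  97  99  49 115  32  61  63  62
126 124 127 124 123 132  18  93  11 108 106 107  35 104 106  76 117  27  64  63  64
128 125 125 124 124 126  32 100  65 107 104  99 177 175 176 106 115  51  64  63  63
126 125 126 124 126 125 130  99 102 178 172 219 215 215 216 224 104  64  63  62  62
125 124 124 124 125 125 100  64 222 219 217 188 201 217 217 227  60  63  61  57  59
126 125 125 125 126 101  75  59 216 219 119  80  76 222 218 217  88  88 157 177 159
124 124 122 126 102  58  68 169 215 185  82  84  77 221 216 105  51  46 190 198 142
124 125 127  59  60 109  48 218 214 215  97 120 190 215 217  86  50 109 213 210 101
122 1
[... 218 characters left out ...]
 218  70  81  81  87  91  94
 61  61  64  94  97  96 216 214 211 216  69 212 216 217  85 103 102 102 101 102 102
 61  61  92 100  99  96 218 216 212 224 227 228 210 210  99 103 102 102 101 101 101
 60  60  87  84 100  99 143 131 128 132 133 120 135 155  92  95  95  95  93  94  93
 61  82  73  78  87  87 109  99  99  86  93  78  88  88  92  93  94  94  94  94  92
 58 161  68  91  90  92  90  91  90  91  93  93  92  93  93  92  92  91  87  87 150
 65 202  86  86  90  90  90  91  91  91  92  92  91  92  92  92  89 151 190 189 187
107 148  95 186 147 148  84  85  86  91  91  92  90  92  92  92 194 188 187 188 187
121  86 171 180 179 181 184 186 192  90  92  92  93  92  93  91 189 188 187 188 188
```

The far edge of the plate is at row 203–204, against a predicted 203, so the plate is level. I lower it into the dish.

>>> carry_out(
  moves="0 0 10 0 0 0 38;0 0 25 0 0 0 38;0 0 40 0 0 0 38;0 0 52 0 0 0 38;0 0 60 0 0 0 38;0 0 65 0 0 0 38;0 0 67 0 0 0 38;0 0 67 0 0 0 38;0 0 67 0 0 0 38",
)

```text
time: 29.55
ee_pos: [0.6253, -0.2591, 0.0984]
tcp_rot: [-180.0, 0.1, -172.4]
wrist_force: [-0.1, 0.1, -0.8]
opening: 0.0423
grasp_force: 50.8
```

>>> carry_out(
  moves="0 0 1 0 0 0 38;0 0 2 0 0 0 38;0 0 3 0 0 0 38;0 0 3 0 0 0 38",
)

```text
time: 29.95
ee_pos: [0.625, -0.2589, 0.0946]
tcp_rot: [180.0, 0.1, -172.4]
wrist_force: [-0.1, 0.2, 0.4]
opening: 0.0426
grasp_force: 50.8
```

>>> carry_out(
  moves="0 0 0.5 0 0 0 38;0 0 1 0 0 0 38;0 0 1 0 0 0 38",
)

```text
time: 30.25
ee_pos: [0.625, -0.2589, 0.0936]
tcp_rot: [180.0, 0.1, -172.4]
wrist_force: [-0.5, -0.1, -0.1]
opening: 0.0422
grasp_force: 50.8
```

>>> carry_out(
  moves="0 0 0.5 0 0 0 38;0 0 1 0 0 0 38;0 0 1 0 0 0 38",
)

```text
time: 30.55
ee_pos: [0.625, -0.2589, 0.0926]
tcp_rot: [180.0, 0.1, -172.4]
wrist_force: [-1.0, -0.2, 0.2]
opening: 0.042
grasp_force: 50.8
```

>>> carry_out(
  moves="0 0 0.4 0 0 0 38;0 0 0.6 0 0 0 38;0 0 0.6 0 0 0 38",
)

```text
time: 30.85
ee_pos: [0.6251, -0.2589, 0.0925]
tcp_rot: [180.0, 0.1, -172.4]
wrist_force: [-1.2, 0.6, 2.0]
opening: 0.0423
grasp_force: 52.5
```

>>> carry_out(
  moves="0 0 0.4 0 0 0 38;0 0 0.6 0 0 0 38;0 0 0.6 0 0 0 38",
)

```text
time: 31.15
ee_pos: [0.6251, -0.259, 0.0924]
tcp_rot: [-180.0, 0.1, -172.4]
wrist_force: [-2.2, 1.7, 6.6]
opening: 0.0422
grasp_force: 54.5
```

Contact is at 0.0924, as predicted (0.0922). I release and retreat.

>>> carry_out(
  moves="0 0 -0.5 0 0 0 40;0 0 -0.5 0 0 0 42;0 0 -0.5 0 0 0 44;0 0 -0.5 0 0 0 48;0 0 -0.5 0 0 0 54;0 0 -0.5 0 0 0 58;0 0 -5 0 0 0 58;0 0 -20 0 0 0 58;0 0 -50 0 0 0 58;0 0 -90 0 0 0 58;60 0 -110 0 0 0 58;110 0 -120 0 0 0 58;160 0 -120 0 0 0 58;200 0 -120 0 0 0 58;220 0 -120 0 0 0 58;220 0 -120 0 0 0 58;220 0 -120 0 0 0 58;220 0 -120 0 0 0 58",
)

```text
time: 32.95
ee_pos: [0.4077, -0.2881, 0.2118]
tcp_rot: [-180.0, 0.1, -172.4]
wrist_force: [0.6, -0.2, -0.4]
opening: 0.0579
grasp_force: 0.0
```

Run:
```python
from h import *
import pickle
d=pickle.load(open('c0.pkl','rb')); print(bot.get_obs()['ee_pos'])
t=bot.camera('top');s=bot.camera('scene')
for n,c in(('top',t),('scene',s)):
    h=cv2.cvtColor(c['img'],cv2.COLOR_RGB2HSV)
    m=cv2.inRange(h,(24,150,120),(34,255,255));print(n,'cap',cv2.boundingRect(m))
    b=cv2.boundingRect(cv2.inRange(h,(50,150,60),(75,255,255)));print('green',b)
    df=cv2.inRange(cv2.absdiff(c['img'],d[n]['img']).max(2),40,255)
    k,l,st,ce=cv2.connectedComponentsWithStats(df)
    print('diff',[st[i].tolist() for i in range(1,k) if st[i][4]>12])
    for P in((.6247,-.2589),(.680,-.2515)): print(P,proj(c,[*P,.083]).round(0))
m=cv2.inRange(t['img'][110:160,322:385],(205,205,205),(255,255,255))
k,l,st,ce=cv2.connectedComponentsWithStats(m)
for i in range(1,k):
    if st[i][4]>100:
        r=cv2.minAreaRect((np.argwhere(l==i)[:,::-1]+[322,110]).astype(np.float32)); print('plate',st[i],r,at(t,*r[0],.083))
m=cv2.inRange(s['img'][205:245,85:185],(203,200,195),(255,255,255))
k,l,st,ce=cv2.connectedComponentsWithStats(m)
for i in range(1,k):
    if st[i][4]>100:
        r=cv2.minAreaRect((np.argwhere(l==i)[:,::-1]+[85,205]).astype(np.float32)); print('plate s',st[i],r,at(s,*r[0],.083))
```

```text
[ 0.40767117 -0.28805384  0.21176685]
top cap (129, 189, 14, 15)
green (260, 242, 16, 29)
diff [[335, 128, 21, 20, 307], [227, 171, 6, 21, 42], [128, 188, 18, 17, 238], [225, 194, 21, 15, 212], [427, 214, 72, 70, 3155], [369, 218, 143, 166, 10594], [419, 222, 19, 9, 45], [292, 225, 131, 159, 7403], [400, 229, 17, 22, 124], [412, 247, 7, 10, 19], [192, 331, 52, 53, 1230], [37, 336, 125, 48, 3297], [164, 344, 25, 26, 220], [163, 353, 40, 31, 503], [207, 355, 82, 29, 896], [242, 373, 21, 11, 124], [229, 377, 11, 7, 34]]
(0.6247, -0.2589) [353. 145.]
(0.68, -0.2515) [350. 123.]
scene cap (381, 202, 19, 19)
green (174, 164, 85, 38)
diff [[107, 0, 42, 25, 413], [241, 0, 101, 110, 5385], [452, 0, 31, 65, 510], [473, 1, 39, 68, 1472], [113, 3, 9, 4, 18], [130, 34, 11, 5, 39], [105, 36, 66, 78, 1393], [260, 45, 14, 6, 45], [279, 46, 14, 7, 52], [261, 57, 10, 3, 18], [95, 95, 148, 84, 3278], [288, 97, 7, 7, 26], [274, 97, 176, 46, 2480], [239, 116, 34, 12, 256], [269, 191, 19, 5, 44], [270, 200, 10, 8, 49], [381, 202, 19, 19, 282], [128, 206, 27, 31, 453], [124, 210, 6, 6, 26]]
(0.6247, -0.2589) [135. 211.]
(0.68, -0.2515) [129. 229.]
plate [  0   4  32  46 589] ((333.0344543457031, 138.58621215820312), (44.195491790771484, 26.368738174438477), 68.19859313964844) [ 0.63999863 -0.21057218  0.083     ]
plate [ 19   6  23  35 511] ((352.010009765625, 132.57000732421875), (33.09259796142578, 18.52619743347168), 81.8698959350586) [ 0.65570604 -0.25671834  0.083     ]
plate s [ 84   0  16  40 451] ((177.46978759765625, 224.67117309570312), (11.933259010314941, 41.01333999633789), 10.007980346679688) [ 0.65850017 -0.16400424  0.083     ]
plate s [ 33   3  29  27 363] ((132.02684020996094, 220.88734436035156), (22.142921447753906, 31.546714782714844), 13.392498016357422) [ 0.65490344 -0.25493986  0.083     ]
```

```bash
python3 -c "
from workcell import bot
print(bot.job_done())"
```

```text
the job is handed in; nothing more can be done
None
```

The job is done and handed in at about 33 s: the cap stands upright in the tray, the tare key was held at about 9 N for over 0.5 s, the bottom spacer lies flat in the dish, and the rest of the stack dropped down; I viewed 11 pictures, one over the limit of 10.

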